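Put the top plate on the tea-light warmer

TASK

Pick up the long metal top plate, the one whose two holes are as far apart as the warmer's two pins, and lower it over the pins of the tea-light warmer so that both pins stand through its holes and it lies flat and flush on the two wooden blocks; either way round will do. Lower it rather than drop it, let go of it, and leave the shorter plate, which belongs to another warmer, where it lies.

Things in the scene. Friction and masses are not known exactly. Their poses are not given: they have to be found in the camera images.
- long_plate_grip (a point): Centre of the wooden grip (44 x 16 mm, 36 mm tall) on the long loose grey metal plate, 0.35 kg, 190 x 84 x 6 mm, lying flat, grip up. Two 38 mm round through holes, 66 mm either side of the centre along x. Plate's underside is 24 mm below this point, its top face 18 mm below, the grip's top 18 mm above. x along plate and grip, y across (16 mm side of the grip), z up. Same both ways round.
- warmer_seat (a point): Middle of the fixed tea-light warmer, level with the tops of its two wooden end blocks (45 mm up), on which the plate's underside rests when home, grip over this point. Steel foot tray 200 x 96 mm, tea lights between the blocks. On each block (36 x 84 mm), 66 mm either side of this point along x, a steel pin, 16 mm thick, 10 mm at its tip, rises 22 mm. x runs through both pins, z up.
- short_plate_grip (a point): Centre of the wooden grip of the shorter plate, to be left alone: same make, grip, heights and axes, but 136 x 84 x 6 mm with two 32 mm holes only 43 mm either side of its centre, so it does not fit the pins. The two plates lie one behind the other, in either order.

How it is judged:
By the outcome, as a careful person would: the job done as asked, in the order asked, and still so for the second after the job is handed in, with the robot touching nothing.
It also fails if it takes over 35 s, if anything falls off the work surface, if the arm or the gripper's body presses on something with over 40 N, if the wrist force passes 120 N, or if a joint passes its speed limit or range.

ROBOT

A 6-joint arm with a two-finger parallel gripper is mounted at the origin on a cart in front of the work surface, level with it; the furniture and walls round the work are solid. World frame = base frame: x ahead of the robot, y to its left, z up, the work surface at z = 0. Lengths are in m, angles in degrees, forces in N, time in s.
With the tool pointing down it reaches from about 0.275 to 0.85 m from the base axis. Payload 19 kg.
Tool frame: the origin (TCP) lies on the centre line of the jaws, within the pads' length; the fingertips stand 22 mm ahead of it and the grasp point (between the pads) lies 3 mm ahead of it; z points along the fingers, y is the direction in which the jaws open and shut (so a half turn about z gives the same grasp; the last joint's range is limited). The gripper opens to 85 mm and grips with 20 to 120 N. Pads are 22 mm wide; open, the fingers measure 114 mm over their backs; the gripper's body (76 mm by 85 mm) begins 54 mm behind the grasp point. The pads swing forward as they close: fully open they stand 13 mm farther back than shut.
Start: joints at [61.708, 8.623, 82.357, -0, 89.026, -7.678], TCP at [0.202, 0.538, 0.253] pointing down, gripper open.
Joint ranges: [-160.23, 160.23], [-39.13, 120.54], [6.94, 153.29], [-79.49, 259.48], [9.18, 160.14], [-161.06, 161.06]. Speed limits (degrees/s): [108.29, 108.29, 127.2, 172.46, 172.46, 172.46].

INTERFACE

Orientations are given as [roll, pitch, yaw] about the fixed x, y, z axes, in that order (R = Rz(yaw) Ry(pitch) Rx(roll)).
In Python, from workcell import arm gives the robot as it stands.
- The arm moves only by the tool arm_command, never from a script. Its argument "targets" is a list of rows, each a list of 5 numbers: the closure, from 0 (fully open) to 1 (shut), then the shift along the tool's x, y, z in cm, then the turn about the tool's z in rad. In form: [[fingers, x, y, z, roll], ...]. A call has exactly 5 rows; each row is the pose to reach, as a shift and turn from the pose commanded when the call began, along the tool's axes at that moment; what a row does not reach only later rows make up. A row lasts 1/10 s, in which the tool goes at most 50 mm and 8.59 degrees, less where a joint would pass 70% of its speed; a pose out of reach is approached as far as the arm can. A call with a gripper value outside its range is refused whole. The fingers move at their own pace and stop on an object; "newtons" is the grip in N (left out, the last holds). Time passes only in rows, so rows that repeat a pose let the fingers close, or fill a call up. It gives the time, the measured TCP pose, the force and the opening at its end, in the units of the state.
- arm.observe(): the state, without advancing time (a new reading comes with each control period).
- arm.camera(name): name is "scene" or "top"; returns the picture (400x640x3 uint8, blue, green, red); there is no depth.
- arm.calibration(name): a dict with "K" (3x3 intrinsics, pixels), "R" (3x3) and "t" (3): a world point X has camera coordinates R X + t. Camera axes: x right, y down, z forward; pixel columns grow to the right and rows downward; lengths in m; the calibration is good to about 2 mm. A picture is of the moment at which its call begins. calibration takes no time and is no camera call.
- arm.sign_off(): hands the job in, once; it reports no verdict.
The state is a dict: "clock": time; "joint_positions": joint angles; "dq": joint speeds; "effort": joint torques, N m; "position": TCP position; "ee_rot": TCP orientation; "ft_force": force on the tool from outside, world axes, zero at the start; "torque": the same for the moment, N m; "opening": opening from 0.0 (shut) to 1.0 (fully open).
Only numpy, scipy, OpenCV 4.12 (cv2) and the standard library are available. Lean on these libraries where they do the work, as an engineer would, in place of code of your own. Each camera call takes 0.05 s, during which the arm holds its last target.

## Working session

There is one attempt and no reset: what is moved stays moved. The work goes in short steps, Python scripts to look and compute and a tool call to move; the robot and the scene stay as the last step left them, time stands still between calls to the robot, and variables do not carry over. Pictures are saved under pics/ and viewed, and the job is handed in when it is done.

Besides the shell and the picture viewer there is one more tool, called after "Call:" by a JSON object that holds its "fn" and its "kwargs", one argument or row to a line. arm_command: Moves the arm, as the interface text tells. Its arguments: {"type":"object","properties":{"targets":{"type":"array"},"newtons":{"type":"number"}},"required":["targets"]}

```bash
mkdir -p pics; python3 - <<'E'
from workcell import arm
import cv2
for n in("scene","top"):
    cv2.imwrite(f"pics/{n}0.png",arm.camera(n))
    c=arm.calibration(n);print(n,c)
print(arm.observe())
E
```

```text
scene {'K': array([[419.68994832,   0.        , 314.35373855],
       [  0.        , 419.68994832, 195.50084113],
       [  0.        ,   0.        ,   1.        ]]), 'R': array([[ 0.49644038, -0.86806962,  0.00144109],
       [-0.50014529, -0.2873842 , -0.8168629 ],
       [ 0.70950802,  0.40480297, -0.57683006]]), 't': array([-0.12389042,  0.36840818,  0.44321331])}
top {'K': array([[366.79350256,   0.        , 318.02324681],
       [  0.        , 366.79350256, 199.65536769],
       [  0.        ,   0.        ,   1.        ]]), 'R': array([[-0.00202768, -0.9996089 , -0.02789133],
       [-0.99662805,  0.00430791, -0.08193882],
       [ 0.08202693,  0.02763114, -0.99624701]]), 't': array([0.19279707, 0.55840791, 0.87325808])}
{'clock': 0.1, 'joint_positions': array([ 6.17084486e+01,  8.64874232e+00,  8.23871122e+01,  1.99334012e-03,
        8.90254217e+01, -7.67485011e+00]), 'dq': array([-0.00585729, -0.07189496, -0.20051509, -0.02979037,  0.10631732,
        0.00738454]), 'effort': array([ 7.13144022e-03, -7.14377975e+01, -5.71795714e+01,  1.98362404e-04,
        7.01576297e-03,  7.51786183e-05]), 'position': array([0.20236232, 0.53802201, 0.2527486 ]), 'ee_rot': array([-1.79939539e+02, -1.01586729e-02,  1.59383258e+02]), 'ft_force': array([-0.16108112,  0.51509186,  0.09444931]), 'torque': array([ 0.0417364 ,  0.00125282, -0.03969343]), 'opening': 0.9975697228001241}
```

View pics/scene0.png

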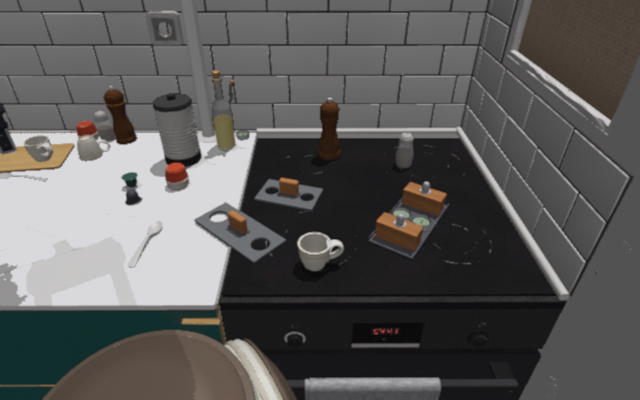

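View pics/top0.png

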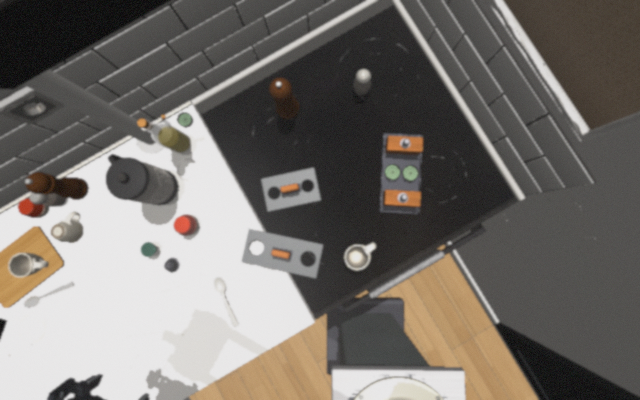

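```bash
python3 - <<'E'
import cv2
t=cv2.imread("pics/top0.png");s=cv2.imread("pics/scene0.png")
f=lambda i,x,y,w,h,k:cv2.resize(i[y:y+h,x:x+w],None,fx=k,fy=k,interpolation=cv2.INTER_CUBIC)
cv2.imwrite("pics/a.png",f(t,235,220,100,70,8))
cv2.imwrite("pics/b.png",f(t,360,120,80,100,6))
cv2.imwrite("pics/c.png",f(s,185,170,120,100,6))
cv2.imwrite("pics/d.png",f(s,360,170,100,90,6))
E
```

```text
(no output)
```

View pics/a.png

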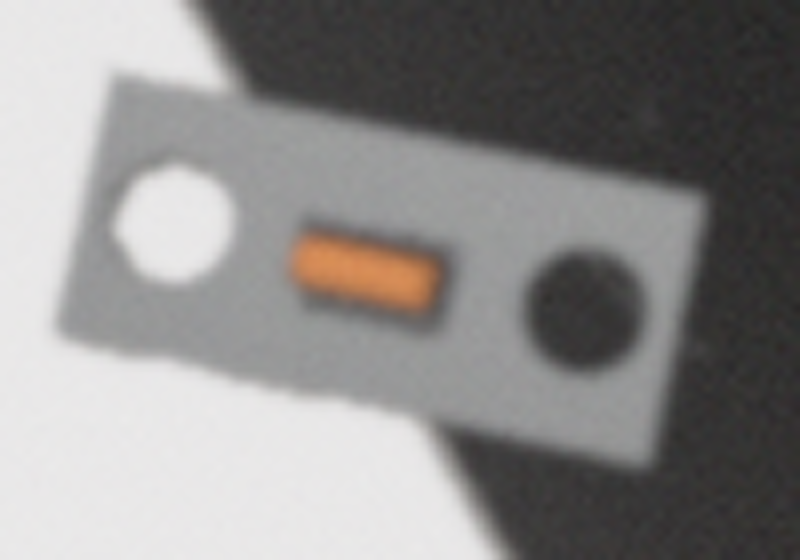

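View pics/b.png

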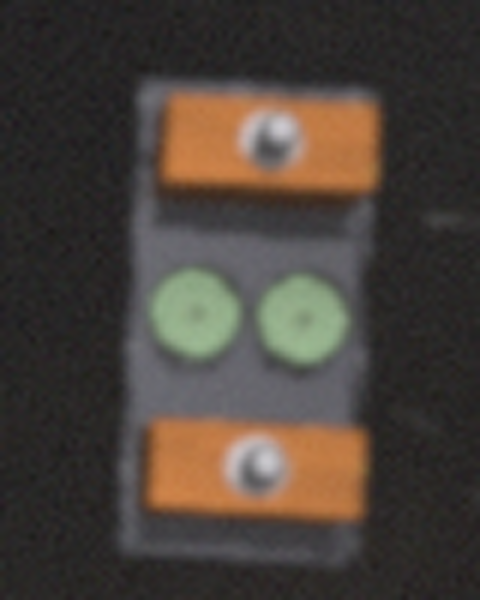

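View pics/c.png

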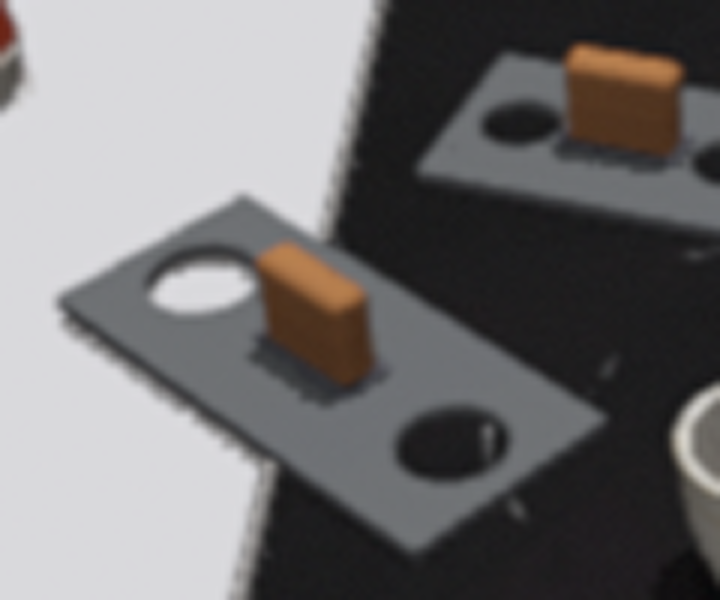

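View pics/d.png

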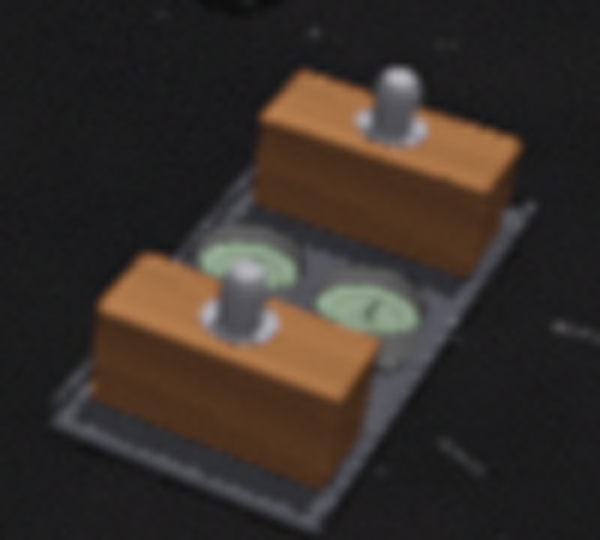

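```bash
cat > h.py <<'E'
import numpy as np
from scipy.optimize import least_squares
from workcell import arm
def proj(n,X):
    c=arm.calibration(n);p=(X@c["R"].T+c["t"])@c["K"].T;return p[:,:2]/p[:,2:]
def unc(L,o,k): return np.array([[o[0]+(u+.5)/k-.5,o[1]+(v+.5)/k-.5] for u,v in L])
def fit(obs,x0):
    # obs: list of (cam, pixels, local xyz(with z world))
    def r(p,which=None):
        c,s=np.cos(p[2]),np.sin(p[2]);out=[]
        for n,px,L in obs:
            L=np.array(L,float);W=np.c_[p[0]+c*L[:,0]-s*L[:,1],p[1]+s*L[:,0]+c*L[:,1],L[:,2]]
            out.append(proj(n,W)-px)
        return np.vstack(out)
    f=least_squares(lambda p:r(p).ravel(),x0,loss="soft_l1")
    return f.x,r(f.x)
E
python3 - <<'E'
from h import *
np.set_printoptions(precision=4,suppress=True)
a=lambda L:unc(L,(235,220),8); b=lambda L:unc(L,(360,120),6); c=lambda L:unc(L,(185,170),6); d=lambda L:unc(L,(360,170),6)
# plate local: x along plate toward world -y ; image right = -y world, image up=+x
P=[(-.095,.042,.006),(.095,.042,.006),(.095,-.042,.006),(-.095,-.042,.006)]
G=[(-.022,.008,.042),(.022,.008,.042),(.022,-.008,.042),(-.022,-.008,.042)]
pt=("top",a([(113,75),(707,195),(650,468),(60,335)]),P); gt=("top",a([(300,233),(443,258),(432,312),(292,287)]),G)
ps=("scene",c([(243,197),(607,417),(415,553),(60,300)]),P)
for o in ([pt,gt],[ps],[pt,gt,ps]):
    x,r=fit(o,[.4,.25,-1.6]);print(x[:2],np.degrees(x[2]));
print(r)
B=[(.048+.036,.042,.045),(.084,-.042,.045),(.048,-.042,.045),(.048,.042,.045),(-.048,.042,.045),(-.048,-.042,.045),(-.084,-.042,.045),(-.084,.042,.045)]
bt=("top",b([(168,93),(380,100),(378,190),(160,185),(150,420),(368,430),(364,520),(147,510)]),B)
wt=("top",b([(270,138),(256,467)]),[(.066,0,.046),(-.066,0,.046)])
bs=("scene",d([(303,70),(522,145),(490,192),(262,118),(150,253),(380,348),(342,402),(97,305)]),B)
wp=("scene",d([(398,76),(248,268)]),[(.066,0,.067),(-.066,0,.067)])
for o in ([bt],[wt],[bs],[wp],[bt,wt,bs,wp]):
    x,r=fit(o,[.6,0,0]);print(x[:2],np.degrees(x[2]));
print(r)
E
```

```text
[0.4286 0.2807] -101.76189800431442
[0.4281 0.2809] -101.90119713502422
[0.4284 0.2808] -101.84920398032686
[[ 0.0354 -0.4563]
 [ 0.1743  0.172 ]
 [ 0.398  -0.3291]
 [-0.6893  0.2524]
 [-0.0261 -0.0447]
 [ 0.0711  0.6398]
 [ 0.0409  0.5268]
 [-0.4527 -0.1775]
 [ 0.3231 -0.6342]
 [ 0.3361  0.2952]
 [ 0.4687 -0.0332]
 [-0.8572 -0.2524]]
[ 0.6269 -0.015 ] -3.3544453693339906
[ 0.6281 -0.0143] -3.5941910785559807
[ 0.6267 -0.0157] -3.8228630285658474
[ 0.628  -0.0146] -3.13331945780822
[ 0.6271 -0.0152] -3.5640846171314355
[[ 0.1205 -0.0422]
 [-0.2514  0.5983]
 [-0.4758  0.29  ]
 [ 0.7838 -0.7354]
 [ 0.6421 -0.3906]
 [-0.3144 -0.0582]
 [-0.2191 -0.0082]
 [ 0.4558 -0.3945]
 [ 0.3539  0.5834]
 [ 0.4069  0.2365]
 [-0.3953  0.1073]
 [ 0.0423 -0.4593]
 [-0.4281  0.0035]
 [-0.1256 -0.2638]
 [-0.8357 -0.2424]
 [ 0.6943 -1.3942]
 [-0.1726 -0.1018]
 [-0.07    0.4679]
 [ 0.3922  0.321 ]
 [-0.0946  0.2628]]
```

```bash
cat >> h.py <<'E'
def go(x,y,z,yaw):
    s=arm.observe();p=s["position"];w=np.radians(s["ee_rot"][2]);d=np.array([x,y,z])-p
    c,sn=np.cos(w),np.sin(w)
    print("shift cm",np.round(100*np.array([c*d[0]+sn*d[1],sn*d[0]-c*d[1],-d[2]]),2),"roll",round(float(np.radians((s["ee_rot"][2]-yaw+180)%360-180)),3),
     "\n",s["clock"],np.round(p,4),np.round(s["ee_rot"],2),np.round(s["ft_force"],1),round(s["opening"],3),np.round(s["joint_positions"],1))
E
python3 -c "
from h import *
go(.428,.281,.12,78.15)"
```

```text
shift cm [-30.17 -16.11  13.27] roll 1.418 
 0.1 [0.2024 0.538  0.2527] [-1.7994e+02 -1.0000e-02  1.5938e+02] [-0.2  0.5  0.1] 0.998 [61.7  8.6 82.4  0.  89.  -7.7]
```

Call:
{"fn": "arm_command", "kwargs": {
  "targets": [
    [0, -3, -1.6, 0.5, 0.14],
    [0, -7, -3.7, 1.5, 0.28],
    [0, -11, -5.9, 2.5, 0.42],
    [0, -15, -8, 3.5, 0.56],
    [0, -19, -10.1, 4.5, 0.7]
  ]
}}

```text
clock: 0.6
position: [0.3454, 0.3752, 0.2077]
ee_rot: [-180.0, 0.0, 119.0]
ft_force: [1.5, 0.7, 0.9]
opening: 0.998
```

```bash
python3 -c "
from h import *
go(.428,.281,.12,78.15)"
```

```text
shift cm [-12.24   2.66   8.77] roll 0.712 
 0.6 [0.3454 0.3752 0.2077] [-1.7999e+02  1.0000e-02  1.1897e+02] [1.5 0.7 0.9] 0.998 [38.7  2.  94.8 -0.  83.2  9.7]
```

Call:
{"fn": "arm_command", "kwargs": {
  "targets": [
    [0, -3, 0.6, 2, 0.14],
    [0, -6, 1.2, 4, 0.28],
    [0, -9, 1.9, 6, 0.42],
    [0, -11.5, 2.5, 8, 0.56],
    [0, -12.3, 2.7, 8.8, 0.71]
  ]
}}

```text
clock: 1.1
position: [0.429, 0.2805, 0.1182]
ee_rot: [-179.9, 0.1, 78.2]
ft_force: [-1.0, -0.1, -0.2]
opening: 1.0
```

Call:
{"fn": "arm_command", "kwargs": {
  "targets": [
    [0, 0, 0, 0, 0],
    [0, 0, 0, 0, 0],
    [0, 0, 0, 0, 0],
    [0, 0, 0, 0, 0],
    [0, 0, 0, 0, 0]
  ]
}}

```text
clock: 1.6
position: [0.4282, 0.2831, 0.1207]
ee_rot: [180.0, -0.0, 78.7]
ft_force: [-0.6, -0.1, 0.5]
opening: 1.002
```

```bash
python3 -c "
from h import *
import cv2
go(.428,.281,.04,78.15)
cv2.imwrite('pics/s1.png',arm.camera('scene'))"
```

```text
shift cm [-0.21  0.02  8.07] roll 0.01 
 1.6 [0.4282 0.2831 0.1207] [ 1.7997e+02 -2.0000e-02  7.8720e+01] [-0.6 -0.1  0.5] 1.002 [ 24.9   6.1 101.   -0.   72.9  36.1]
```

View pics/s1.png

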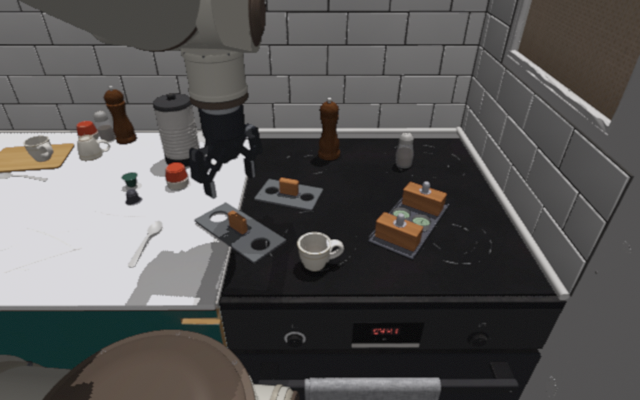

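The gripper stands above the long plate's grip (about (237,222)), jaws across it and clear of the short plate. I'll lower it now.

Call:
{"fn": "arm_command", "kwargs": {
  "targets": [
    [0, -0.1, 0, 2, 0.01],
    [0, -0.2, 0, 4, 0.01],
    [0, -0.2, 0, 6, 0.01],
    [0, -0.2, 0, 7.4, 0.01],
    [0, -0.2, 0, 8.1, 0.01]
  ]
}}

```text
clock: 2.15
position: [0.4276, 0.2806, 0.0383]
ee_rot: [-179.9, 0.0, 78.1]
ft_force: [-0.1, -0.3, 0.9]
opening: 0.999
```

Call:
{"fn": "arm_command", "kwargs": {
  "targets": [
    [0, 0, 0, 0, 0],
    [0, 0, 0, 0, 0],
    [0.3, 0, 0, 0, 0],
    [0.5, 0, 0, 0, 0],
    [0.6, 0, 0, 0, 0]
  ],
  "newtons": 40
}}

```text
clock: 2.65
position: [0.4282, 0.2808, 0.0397]
ee_rot: [180.0, -0.0, 78.0]
ft_force: [-0.6, -0.0, -0.3]
opening: 0.516
```

```bash
python3 -c "
from h import *
import cv2
go(.428,.281,.04,78.15)
i=arm.camera('scene')[130:290,160:360]
cv2.imwrite('pics/s2.png',cv2.resize(i,None,fx=3.7,fy=3.7,interpolation=2))"
```

```text
shift cm [ 0.02 -0.02 -0.03] roll -0.002 
 2.65 [0.4282 0.2808 0.0397] [ 1.7997e+02 -2.0000e-02  7.8030e+01] [-0.6 -0.  -0.3] 0.516 [ 24.6  11.2 105.7  -0.   63.1  36.6]
```

View pics/s2.png

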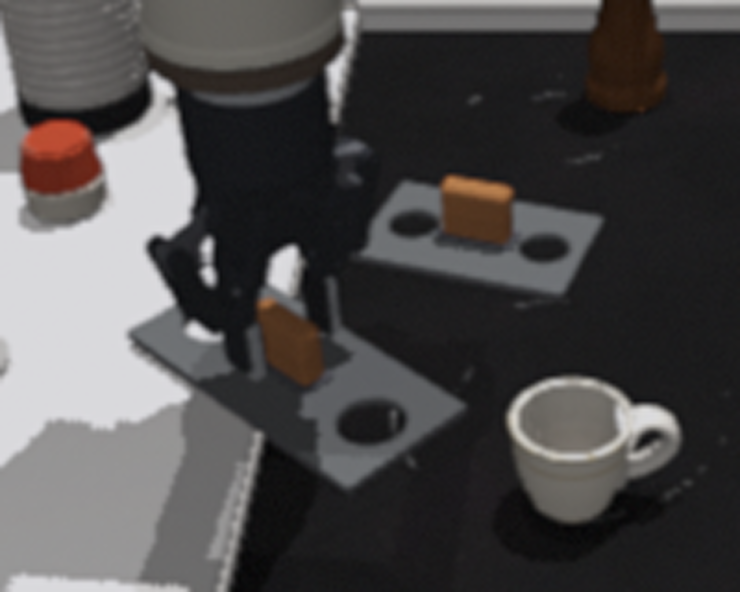

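```bash
python3 -c "
from h import *
print((proj('scene',np.array([[.428,.281,.018],[.428,.281,.025],[.428,.281,.042]]))-[160,130])*3.7)"
```

```text
[[287.44829846 349.90227753]
 [286.1132863  339.92249044]
 [282.81745049 315.28470762]]
```

Call:
{"fn": "arm_command", "kwargs": {
  "targets": [
    [0.7, 0, 0, 0, 0],
    [0.8, 0, 0, 0, 0],
    [0.9, 0, 0, 0, 0],
    [1, 0, 0, 0, 0],
    [1, 0, 0, 0, 0]
  ],
  "newtons": 40
}}

```text
clock: 3.2
position: [0.4282, 0.2806, 0.0395]
ee_rot: [180.0, 0.0, 78.0]
ft_force: [-0.7, -2.3, 5.9]
opening: 0.174
```

```bash
python3 -c "
from h import *
import cv2
go(.428,.281,.04,78.15)
i=arm.camera('scene')[130:290,160:360]
cv2.imwrite('pics/s3.png',cv2.resize(i,None,fx=3.7,fy=3.7,interpolation=2))"
```

```text
shift cm [ 0.03 -0.03 -0.05] roll -0.002 
 3.2 [0.4282 0.2806 0.0395] [179.98   0.    78.03] [-0.7 -2.3  5.9] 0.174 [ 24.6  11.2 105.7  -0.   63.   36.6]
```

View pics/s3.png

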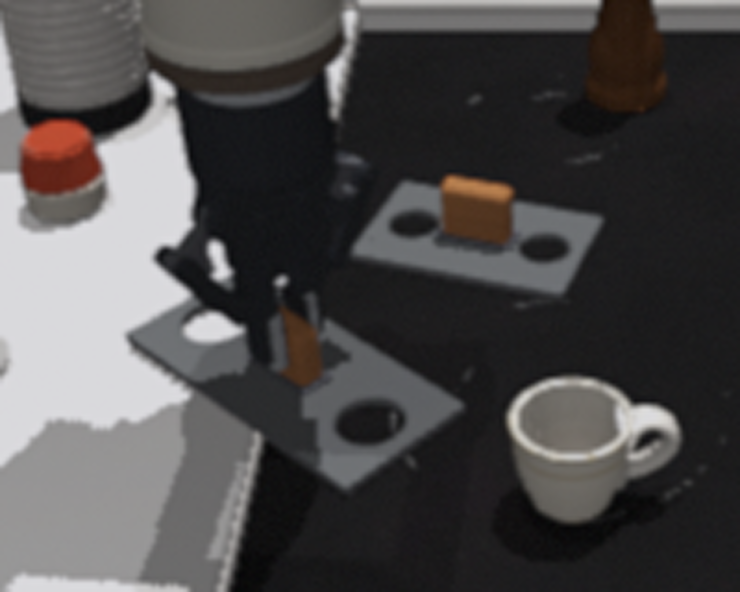

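Call:
{"fn": "arm_command", "kwargs": {
  "targets": [
    [1, 0, 0, -0.3, 0],
    [1, 0, 0, -1, 0],
    [1, 0, 0, -2.5, 0],
    [1, 0, 0, -4.5, 0],
    [1, 0, 0, -6.5, 0]
  ],
  "newtons": 70
}}

```text
clock: 3.75
position: [0.4277, 0.2806, 0.1051]
ee_rot: [-180.0, 0.0, 78.0]
ft_force: [-0.1, -0.3, -3.5]
opening: 0.169
```

Call:
{"fn": "arm_command", "kwargs": {
  "targets": [
    [1, 0, 0, -2, 0],
    [1, 0, 0, -4, 0],
    [1, 0, 0, -5.5, 0],
    [1, 0, 0, -6.5, 0],
    [1, 0, 0, -7, 0]
  ]
}}

```text
clock: 4.25
position: [0.4281, 0.2808, 0.1751]
ee_rot: [180.0, -0.0, 78.0]
ft_force: [-0.9, 0.2, -3.0]
opening: 0.171
```

```bash
python3 -c "
from h import *
import cv2
go(.627,-.015,.18,-3.5)
i=arm.camera('scene')[90:290,160:400]
cv2.imwrite('pics/s4.png',cv2.resize(i,None,fx=3,fy=3,interpolation=2))"
```

```text
shift cm [-24.81  25.59  -0.49] roll 1.423 
 4.25 [0.4281 0.2808 0.1751] [ 1.7997e+02 -2.0000e-02  7.8030e+01] [-0.9  0.2 -3. ] 0.171 [24.6  3.4 97.3  0.  79.3 36.6]
```

View pics/s4.png

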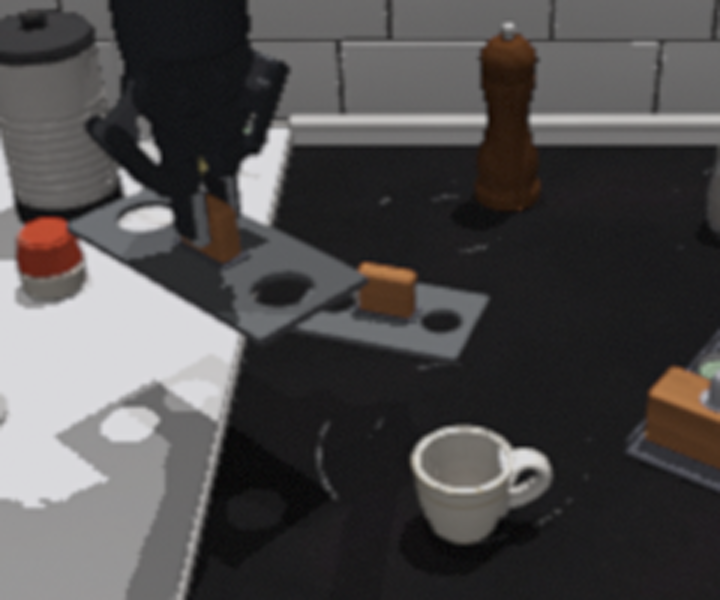

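Call:
{"fn": "arm_command", "kwargs": {
  "targets": [
    [1, -0.6, 0.6, 0, 0.04],
    [1, -2, 2, 0, 0.12],
    [1, -4, 4.1, 0, 0.23],
    [1, -6, 6.2, 0, 0.34],
    [1, -8, 8.3, 0, 0.46]
  ]
}}

```text
clock: 4.8
position: [0.493, 0.1837, 0.1733]
ee_rot: [-180.0, 0.1, 51.3]
ft_force: [0.9, 0.8, -2.6]
opening: 0.172
```

```bash
python3 -c "
from h import *
go(.627,-.015,.18,-3.5)"
```

```text
shift cm [-7.12 22.88 -0.67] roll 0.956 
 4.8 [0.493  0.1837 0.1733] [-1.7995e+02  7.0000e-02  5.1300e+01] [ 0.9  0.8 -2.6] 0.172 [12.   5.2 95.5 -0.  79.3 50.7]
```

Call:
{"fn": "arm_command", "kwargs": {
  "targets": [
    [1, -0.9, 2.9, 0, 0.11],
    [1, -1.8, 5.8, -0.1, 0.23],
    [1, -2.7, 8.7, -0.3, 0.35],
    [1, -3.6, 11.6, -0.4, 0.47],
    [1, -4.5, 14.5, -0.5, 0.6]
  ]
}}

```text
clock: 5.3
position: [0.5788, 0.0582, 0.1782]
ee_rot: [-180.0, 0.1, 16.9]
ft_force: [-0.1, 0.7, -2.3]
opening: 0.174
```

```bash
python3 -c "
from h import *
go(.627,-.015,.18,-3.5)"
```

```text
shift cm [ 2.49  8.4  -0.18] roll 0.356 
 5.3 [0.5788 0.0582 0.1782] [-1.7998e+02  9.0000e-02  1.6870e+01] [-0.1  0.7 -2.3] 0.174 [-1.8 11.5 87.7 -0.  80.8 71.3]
```

Call:
{"fn": "arm_command", "kwargs": {
  "targets": [
    [1, 0.8, 2.6, 0, 0.1],
    [1, 1.5, 5, 0, 0.2],
    [1, 2.1, 7, 0, 0.29],
    [1, 2.4, 8.1, -0.1, 0.34],
    [1, 2.5, 8.4, -0.1, 0.355]
  ]
}}

```text
clock: 5.8
position: [0.6275, -0.0144, 0.179]
ee_rot: [180.0, 0.1, -3.3]
ft_force: [-0.5, 0.0, -3.0]
opening: 0.17
```

Call:
{"fn": "arm_command", "kwargs": {
  "targets": [
    [1, 0, 0, 0.5, 0],
    [1, 0, 0, 1.5, 0],
    [1, 0, 0, 2.5, 0],
    [1, 0, 0, 3.3, 0],
    [1, 0, 0, 3.5, 0]
  ]
}}

```text
clock: 6.3
position: [0.6267, -0.0124, 0.1438]
ee_rot: [-180.0, 0.1, -3.0]
ft_force: [0.3, 0.7, -3.7]
opening: 0.168
```

```bash
python3 -c "
from h import *
import cv2
go(.627,-.015,.12,-3.5)
i=arm.camera('scene')[100:300,300:540]
cv2.imwrite('pics/s5.png',cv2.resize(i,None,fx=3.3,fy=3,interpolation=2))
i=arm.camera('top')[80:260,300:500]
cv2.imwrite('pics/t5.png',cv2.resize(i,None,fx=3,fy=3,interpolation=2))"
```

```text
shift cm [0.05 0.26 2.38] roll 0.009 
 6.3 [ 0.6267 -0.0124  0.1438] [-1.80e+02  1.10e-01 -3.01e+00] [ 0.3  0.7 -3.7] 0.168 [-8.2 18.  83.7 -0.  78.4 84.8]
```

View pics/s5.png

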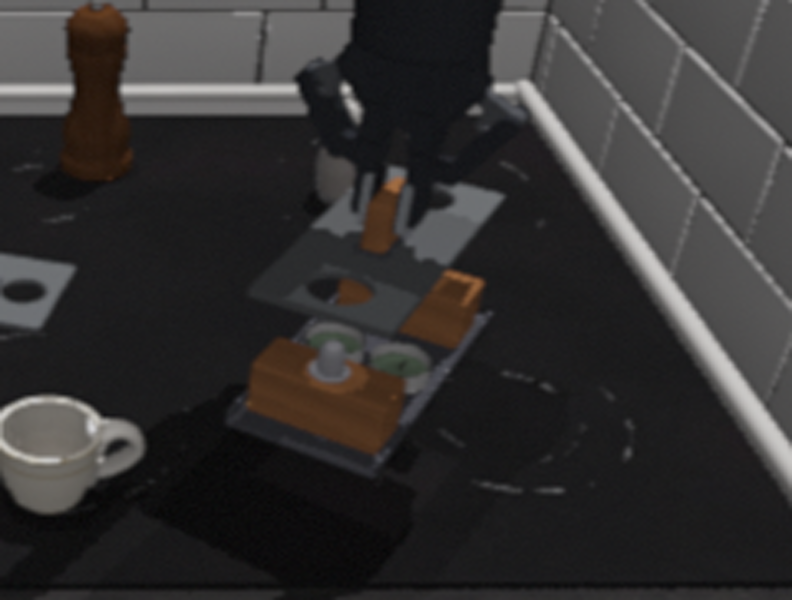

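View pics/t5.png

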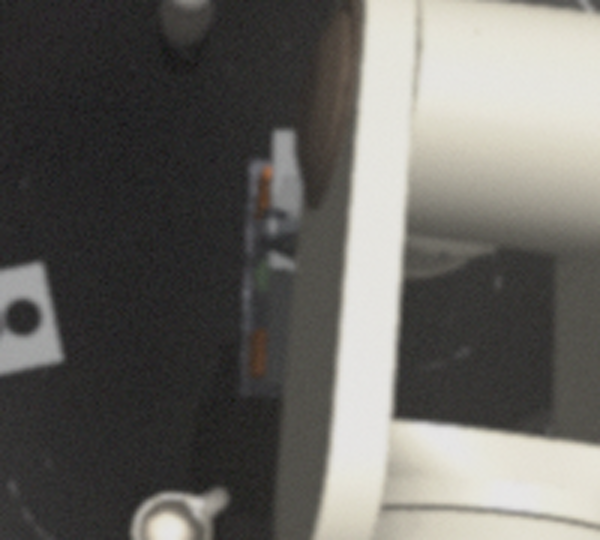

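```bash
python3 - <<'E'
from h import *
px=np.array([(300+(u+.5)/3.3-.5,100+(v+.5)/3-.5) for u,v in [(505,198),(405,333),(248,293)]])
z=.1438-.0335
x,r=fit([("scene",px,[(.095,-.042,z),(-.095,-.042,z),(-.095,.042,z)])],[.627,-.0124,-.05])
print(x[:2],np.degrees(x[2]),r)
E
```

```text
[ 0.62622589 -0.01474093] -1.8407223644057769 [[ 0.017758   -1.43630035]
 [-1.69009532  1.24290431]
 [ 1.92029693 -0.07998664]]
```

Call:
{"fn": "arm_command", "kwargs": {
  "targets": [
    [1, 0, 0.1, 0.5, 0.005],
    [1, 0.1, 0.2, 1.5, 0.01],
    [1, 0.1, 0.2, 2.3, 0.01],
    [1, 0.1, 0.2, 2.9, 0.01],
    [1, 0.1, 0.2, 3.2, 0.01]
  ]
}}

```text
clock: 6.9
position: [0.6279, -0.0149, 0.1123]
ee_rot: [-180.0, 0.1, -3.6]
ft_force: [-1.0, 0.1, -3.3]
opening: 0.174
```

Call:
{"fn": "arm_command", "kwargs": {
  "targets": [
    [1, 0, 0, 0, 0],
    [1, 0, 0, 0, 0],
    [1, 0, 0, 0, 0],
    [1, 0, 0, 0, 0],
    [1, 0, 0, 0, 0]
  ]
}}

```text
clock: 7.4
position: [0.6282, -0.0149, 0.1135]
ee_rot: [180.0, -0.0, -3.6]
ft_force: [-0.5, 0.5, -4.3]
opening: 0.172
```

```bash
python3 -c "
from h import *
import cv2
go(.627,-.015,.0845,-3.5)
i=arm.camera('scene')[130:260,340:480]
cv2.imwrite('pics/s6.png',cv2.resize(i,None,fx=4.5,fy=4.5,interpolation=2))"
```

```text
shift cm [-0.12  0.02  2.9 ] roll -0.002 
 7.4 [ 0.6282 -0.0149  0.1135] [ 1.7999e+02 -1.0000e-02 -3.6200e+00] [-0.5  0.5 -4.3] 0.172 [-8.4 19.5 85.5 -0.  75.  85.2]
```

View pics/s6.png

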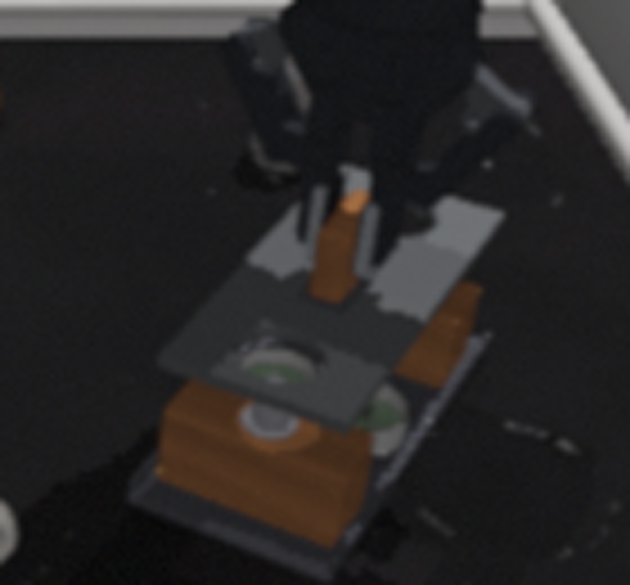

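Call:
{"fn": "arm_command", "kwargs": {
  "targets": [
    [1, -0.1, 0, 0.3, 0],
    [1, -0.1, 0, 0.7, 0],
    [1, -0.1, 0, 1.1, 0],
    [1, -0.1, 0, 1.5, 0],
    [1, -0.1, 0, 1.7, 0]
  ]
}}

```text
clock: 7.95
position: [0.627, -0.0148, 0.0956]
ee_rot: [180.0, 0.0, -3.6]
ft_force: [0.2, -0.2, -2.6]
opening: 0.169
```

```bash
python3 -c "
from h import *
import cv2
go(.627,-.015,.0845,-3.5)
i=arm.camera('scene')[130:260,340:480]
cv2.imwrite('pics/s7.png',cv2.resize(i,None,fx=4.5,fy=4.5,interpolation=2))"
```

```text
shift cm [0.   0.02 1.11] roll -0.002 
 7.95 [ 0.627  -0.0148  0.0956] [ 1.80e+02  4.00e-02 -3.62e+00] [ 0.2 -0.2 -2.6] 0.169 [-8.4 20.2 86.6 -0.  73.2 85.2]
```

View pics/s7.png

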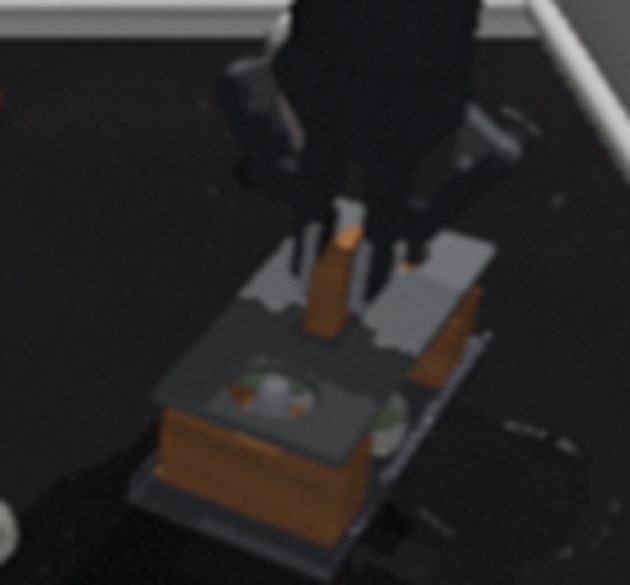

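The near pin shows through the near hole (275,395), and the wood at the far hole (410,265) is visible. There's no contact force, so I'll keep lowering slowly.

Call:
{"fn": "arm_command", "kwargs": {
  "targets": [
    [1, 0, 0, 0.3, 0],
    [1, 0, 0, 0.6, 0],
    [1, 0, 0, 0.8, 0],
    [1, 0, 0, 0.9, 0],
    [1, 0, 0, 1, 0]
  ]
}}

```text
clock: 8.5
position: [0.6272, -0.0148, 0.0862]
ee_rot: [180.0, 0.0, -3.6]
ft_force: [0.0, 0.4, -2.3]
opening: 0.173
```

```bash
python3 -c "
from h import *
go(.627,-.015,.0845,-3.5)"
```

```text
shift cm [-0.02  0.02  0.17] roll -0.002 
 8.5 [ 0.6272 -0.0148  0.0862] [179.99   0.    -3.62] [ 0.   0.4 -2.3] 0.173 [-8.4 20.7 87.2 -0.  72.1 85.2]
```

Call:
{"fn": "arm_command", "kwargs": {
  "targets": [
    [1, 0, 0, 0.05, 0],
    [1, 0, 0, 0.1, 0],
    [1, 0, 0, 0.15, 0],
    [1, 0, 0, 0.18, 0],
    [1, 0, 0, 0.2, 0]
  ]
}}

```text
clock: 9.0
position: [0.6273, -0.0149, 0.0847]
ee_rot: [180.0, -0.0, -3.6]
ft_force: [-4.4, -0.3, 6.1]
opening: 0.173
```

```bash
python3 -c "
from h import *
import cv2
go(.627,-.015,.0845,-3.5)
i=arm.camera('scene')[130:260,340:480]
cv2.imwrite('pics/s8.png',cv2.resize(i,None,fx=4.5,fy=4.5,interpolation=2))"
```

```text
shift cm [-0.03  0.01  0.02] roll -0.002 
 9.0 [ 0.6273 -0.0149  0.0847] [ 1.7999e+02 -3.0000e-02 -3.6200e+00] [-4.4 -0.3  6.1] 0.173 [-8.4 20.8 87.3 -0.  71.9 85.2]
```

View pics/s8.png

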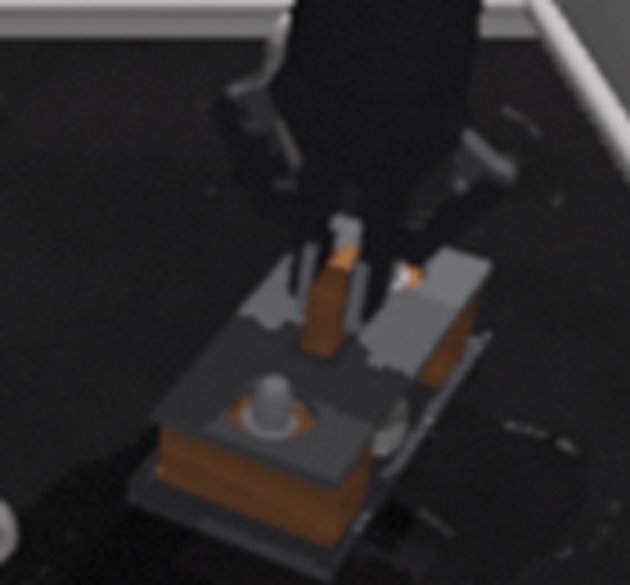

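The force changed from -3 to +6 N at the expected height, and the near pin stands through its hole (272,400). It's seated, so I'll let go.

Call:
{"fn": "arm_command", "kwargs": {
  "targets": [
    [0.8, 0, 0, 0, 0],
    [0.75, 0, 0, 0, 0],
    [0.7, 0, 0, 0, 0],
    [0.6, 0, 0, 0, 0],
    [0.5, 0, 0, 0, 0]
  ],
  "newtons": 20
}}

```text
clock: 9.55
position: [0.6272, -0.0148, 0.0842]
ee_rot: [180.0, 0.0, -3.6]
ft_force: [-0.0, -0.8, -0.4]
opening: 0.501
```

Call:
{"fn": "arm_command", "kwargs": {
  "targets": [
    [0.4, 0, 0, 0, 0],
    [0.4, 0, 0, -0.5, 0],
    [0.4, 0, 0, -1.5, 0],
    [0.4, 0, 0, -3, 0],
    [0.4, 0, 0, -5, 0]
  ]
}}

```text
clock: 10.05
position: [0.6271, -0.0148, 0.1356]
ee_rot: [180.0, 0.0, -3.6]
ft_force: [0.5, 0.2, 0.5]
opening: 0.599
```

Call:
{"fn": "arm_command", "kwargs": {
  "targets": [
    [0.4, 0, 0, -2, 0],
    [0.4, 0, 0, -5, 0],
    [0.4, 0, 0, -8, 0],
    [0.4, 0, 0, -10, 0],
    [0.4, 0, 0, -11, 0]
  ]
}}

```text
clock: 10.55
position: [0.6276, -0.0148, 0.2478]
ee_rot: [180.0, -0.2, -3.6]
ft_force: [0.2, 0.3, -0.9]
opening: 0.602
```

```bash
python3 -c "
from h import *
import cv2
go(.45,.15,.25,-3.5)
i=arm.camera('scene');cv2.imwrite('pics/s9f.png',i);i=i[130:260,340:480]
cv2.imwrite('pics/s9.png',cv2.resize(i,None,fx=4.5,fy=4.5,interpolation=2))"
```

```text
shift cm [-18.76 -15.33  -0.22] roll -0.002 
 10.55 [ 0.6276 -0.0148  0.2478] [179.97  -0.22  -3.62] [ 0.2  0.3 -0.9] 0.602 [-8.4 14.9 75.5 -0.  89.4 85.2]
```

View pics/s9.png

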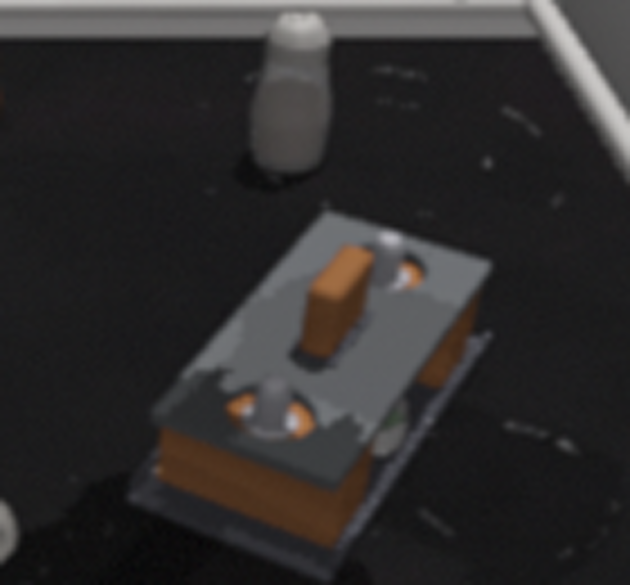

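Both pins stand through the holes, near (272,395) and far (390,250), and the plate lies on both blocks. I'll move the arm aside to check with the top camera.

Call:
{"fn": "arm_command", "kwargs": {
  "targets": [
    [0.4, -2, -2, 0, 0],
    [0.4, -5, -5, 0, 0],
    [0.4, -8, -8, 0, 0],
    [0.4, -11, -11, 0, 0],
    [0.4, -14, -14, 0, 0]
  ]
}}

```text
clock: 11.1
position: [0.4947, 0.1347, 0.2437]
ee_rot: [180.0, 0.1, -3.6]
ft_force: [0.1, 0.4, 0.5]
opening: 0.6
```

Call:
{"fn": "arm_command", "kwargs": {
  "targets": [
    [0.4, -2, -3, 0, 0],
    [0.4, -4, -6, 0, 0],
    [0.4, -5, -8, 0, 0],
    [0.4, -5, -9, 0, 0],
    [0.4, -5, -9, 0, 0]
  ]
}}

```text
clock: 11.6
position: [0.4521, 0.2274, 0.2439]
ee_rot: [180.0, 0.0, -3.5]
ft_force: [0.2, -1.2, 0.5]
opening: 0.595
```

```bash
python3 - <<'E'
from h import *
import cv2
d=unc([(328,212),(492,263),(345,477),(155,410)],(340,130),4.5)
P=[(.095,.042),(.095,-.042),(-.095,-.042),(-.095,.042)]
for z in(.051,.056):
    x,r=fit([("scene",d,[p+(z,) for p in P])],[.627,-.015,-.06]);print(z,x[:2],np.degrees(x[2]),r.round(1).tolist())
cv2.imwrite('pics/t10.png',arm.camera('top'));cv2.imwrite('pics/s10.png',arm.camera('scene'))
E
```

```text
0.051 [ 0.63047403 -0.01559256] -3.1763177491084744 [[-0.2, -0.6], [0.3, -0.4], [-0.5, 0.7], [0.4, 0.0]]
0.056 [ 0.62393959 -0.0171666 ] -3.0831406085381867 [[-0.2, -0.9], [0.6, -0.7], [-0.4, 1.0], [0.1, 0.1]]
```

View pics/t10.png

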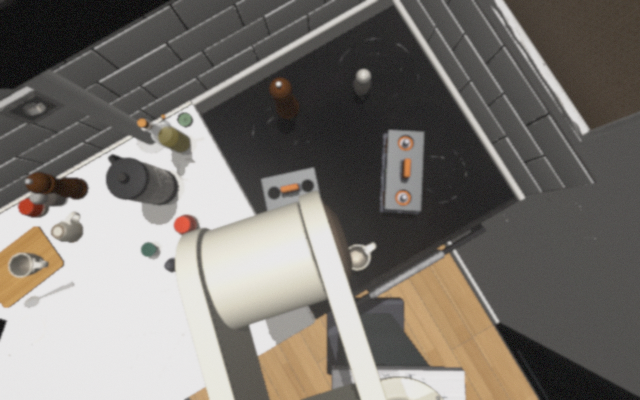

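View pics/s10.png

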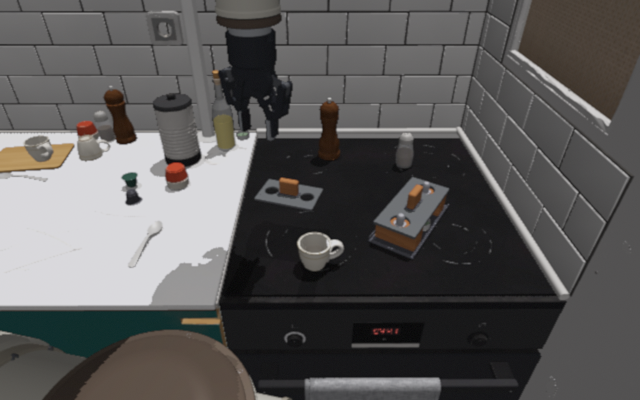

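In the top view both pins are central in their holes at (405,143) and (403,198). The short plate (290,188) and the mug haven't moved. Before handing in, I'll let the arm settle.

Call:
{"fn": "arm_command", "kwargs": {
  "targets": [
    [0.4, 0, 0, 0, 0],
    [0.4, 0, 0, 0, 0],
    [0.4, 0, 0, 0, 0],
    [0.4, 0, 0, 0, 0],
    [0.4, 0, 0, 0, 0]
  ]
}}

```text
clock: 12.2
position: [0.4522, 0.2266, 0.2443]
ee_rot: [180.0, 0.0, -3.6]
ft_force: [-0.2, -0.7, -0.5]
opening: 0.598
```

```bash
python3 -c "
from h import *
print(arm.sign_off())"
```

```text
the job is handed in; nothing more can be done
None
```

The long plate is on the warmer with both pins through its holes. I lowered it until it touched the blocks, let go, moved the arm clear and handed the job in at about 12 s.

- **Seating:** contact came at the expected height, and the vertical force went from about -3 N to +6 N. The largest wrist force I read was under 10 N.
- **Last pictures:** both cameras show the pins standing through the holes and the plate flat on both blocks. The top view shows them about central.
- **Surroundings:** the short plate and the mug are where they started.
- **Disagreement:** a fit of the plate's corners at flush height put it about 3 mm further along the warmer's x than the warmer's own fit. That is within the reading and calibration error and well inside the 11 mm clearance. The picture alone can't measure flushness to the millimetre, so I relied on the contact height for that.

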